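Fit the grinding spindle of the nut mill and lock it

ROBOT

A 6-joint arm with a two-finger parallel gripper is mounted at the origin on the work surface. World frame = base frame: x ahead of the robot, y to its left, z up, the work surface at z = 0. Lengths are in m, angles in rad, forces in N, time in s.
With the tool pointing down it reaches from about 0.275 to 0.75 m from the base axis. Payload 10.2 kg.
Tool frame: the origin (TCP) lies midway between the tips of the shut fingers; the grasp point (between the pads) lies 19 mm behind it (env.hold_point_z is the distance from the TCP to the grasp point, in m); z points along the fingers, y is the line along which they close (so a half turn about z gives the same grasp; the last joint's range is limited). The gripper opens to 85 mm and grips with 20 to 120 N. Pads are 22 mm wide; open, the fingers measure 114 mm over their backs; the gripper's body (76 mm by 85 mm) begins 54 mm behind the grasp point. The pads swing forward as they close: fully open they stand 13 mm farther back than shut.
Start: joints at [-1.458, 0.313, 1.498, -0, 1.331, -0.223], TCP at [0.173, -0.496, 0.231] pointing down, gripper open.
Joint ranges: [-2.94, 2.94], [-0.97, 2.17], [0.19, 2.56], [-1.23, 4.37], [0.02, 3.11], [-2.88, 2.88]. Speed limits (rad/s): [2.39, 2.39, 3.01, 3.14, 3.14, 3.14].

INTERFACE

Orientations are given as a unit quaternion [x, y, z, w].
In Python, from bench import env, kinematics, monitor, eyes, job gives the robot as it stands. The module is installed in compiled form; this text tells all that it offers. Calls block until the motion is done:
- env.reach(position, orientation): joint-space move of the TCP to a pose.
- env.movel(position, velocity=0.15, frame=None, guard=None): straight line of the TCP; frame=None keeps the orientation; velocity is the mean speed in m/s. With guard (N) it stops when the force on the tool has changed by that much, and returns True; else False.
- env.set_joints(angles): joint-space move.
- env.release() and env.close_gripper(effort=None): open the fingers fully, or close them until they stop; effort is the grip in N (None keeps the last).
- env.hold(seconds).
- kinematics.ik(position, orientation): joint angles nearest the present ones, or None.
- monitor.sense(): the state.
- eyes.grab_frame(name): name is "side" or "top" or "wrist"; returns a dict with "frame" (384x512x3 uint8, red, green, blue), "mtx" (3x3 intrinsics, pixels), "k1" (the pictures are not rectified: a ray, as slopes to the right and down, at radius r is drawn at 1 + k1 r^2 times it, then the intrinsics apply), "view" (4x4, takes a point from world to camera coordinates). Camera axes: x right, y down, z forward; pixel columns grow to the right and rows downward; lengths in m; the calibration is good to about 2 mm. A picture is of the moment at which its call begins. There is no depth.
A pose or a line that the arm cannot do raises env.MotionError and nothing moves.
- job.hand_in(): hands the job in; it is judged then, once.
The state is a dict: "clock": time; "joints": joint angles; "qvel": joint speeds; "joint_efforts": joint torques, N m; "position": TCP position; "ee_rot": TCP orientation; "contact_force": force on the tool from outside, world axes, zero at the start; "ft_torque": the same for the moment, N m; "finger_gap": opening from 0.0 (shut) to 1.0 (fully open); "gripper_force": force on a finger pad.
Only numpy, scipy, OpenCV 4.12 (cv2) and the standard library are available. Lean on these libraries where they do the work, as an engineer would, in place of code of your own. Each camera call takes 0.05 s, during which the arm holds its last target. There are 200 camera calls.

TASK

Fit the thick steel spindle with the blue knob into the brass bearing on top of the green nut mill: lean it over so that the lower edge of its foot goes into the bore first, feel for the bore wall, then straighten it and slide it fully home until its collar sits on the bearing, gently, without forcing it. Then swing the red-pegged keeper all the way round so that its bar lies over the collar. Let go of everything and leave the two spare spindles and the other goods on the counter where they are.

Things in the scene. Friction and masses are not known exactly. Their poses are not given: they have to be found in the camera images.
- spindle: The steel spindle to fit, upright in one of the rack's holes, hanging by its collar; 0.25 kg. Round shank 24 mm across, 45 mm long, 1 mm chamfer at its foot; then a collar 40 mm across, 6 mm thick; then a round blue knob 20 mm across, 40 mm tall to hold it by (91 mm overall). Origin: centre of the foot's underside; z up its axis. Any yaw will do.
- spindle_foot (a point): Centre of the underside of the spindle's foot (same as its origin).
- rack: Fixed wooden rack, 80 x 220 x 55 mm, origin under its centre. Three loose through-holes 30 mm in diameter, on its centre line at y = -70, 0 and +70 mm; the steel spindle and the two spares stand in them in any order, their collars on the rack's top.
- mill: Fixed green nut mill, grey motor on its +y side. Origin on the counter under the middle of its slideway, z up. On top, between two steel cheeks (their tops 20 mm lower), a brass bearing block 50 mm (x) by 46 mm (y), its top 125 mm above the counter, with an upright round bore 25.5 mm across and 50 mm deep. Nothing but the keeper stands above the bearing's top.
- slide_stop (a point): Front end mark of the slideway, at mill x = -24 mm, y = 0, at the height of the bearing's top face (the bore's mouth); axes as the mill's. The bearing is clamped anywhere along the slideway: the bore's axis lies 6 to 42 mm from here along the mill's +x, and at 0 along its y. How far is not measured: see it or feel it. The bearing does not shift under gentle pushes.
- keeper (a joint): Steel keeper turning on an upright pivot at the mill's x = 0, y = -62 mm. 0: open, its 46 mm bar (30 mm wide at its end) points to the mill's +x, clear of the spindle; turns counter-clockwise from above to a stop at 1.6 rad; at 1.57 the bar points to the mill's +y, its end 2.5 mm above a seated spindle's collar; a higher collar blocks it. About 1 N at the peg; stays where left. Starts at 0 to 0.3.
- keeper_pivot (a point): Point on the keeper's pivot axis, on top of its bar, 141.5 mm above the counter.
- keeper_peg (a point): Centre of the top of the red peg by which the keeper is swung: an upright peg 12 mm in diameter, 40 mm tall above the keeper's bar, its top 181.5 mm above the counter, on the keeper's tail 40 mm from the pivot, opposite the bar (open: on the mill's -x side of the pivot; closed: on its -y side).
- spare_a: Spare thin spindle, brass with yellow knob (same collar and knob sizes as the main one, 16 mm shank); stands in the rack; leave it there. Origin: centre of its underside.
- spare_b: Spare thin spindle, brass with black knob (same collar and knob sizes as the main one, 16 mm shank); stands in the rack; leave it there. Origin: centre of its underside.
- jar: Amber glass jar, 72 mm across, 110 mm tall; bystander. Origin: centre of its underside.
- bowl: Steel bowl, 120 mm across, 50 mm tall; bystander. Origin: centre of its underside.
- tin: Orange can, 70 mm across, 90 mm tall; bystander. Origin: centre of its underside.
- carton: Yellow carton, 110 x 70 x 45 mm; bystander. Origin: centre of its underside.
- weight: Brass scale weight, 44 mm across, 52 mm tall; bystander. Origin: centre of its underside.

How it is judged:
On the way, in this order (a step that is already met when the one before it is completed fails the run):
1. the leaning spindle's lower edge is in the bore: tilted by more than 0.1 rad with the foot's centre less than 0.5 mm above the bore's mouth (or more than 0.2 rad and 1.5 mm), over the slideway (y of spindle_foot in the frame of slide_stop between -0.008 and 0.008 m and x of spindle_foot in the frame of slide_stop between 0 and 0.05 m and ((angle between spindle's own z axis and vertical above 0.1 rad and z of spindle_foot in the frame of slide_stop below 0.0005 m) or (angle between spindle's own z axis and vertical above 0.2 rad and z of spindle_foot in the frame of slide_stop below 0.0015 m))), for 0.02 s.
2. the spindle is straight and home, with the keeper still open (below 1.0 rad) (z of spindle_foot in the frame of slide_stop below -0.043 m and angle between spindle's own z axis and vertical below 0.06 rad and y of spindle_foot in the frame of slide_stop between -0.008 and 0.008 m and x of spindle_foot in the frame of slide_stop between 0 and 0.05 m and value of joint keeper below 1 rad), for 0.1 s.
At the end, for the whole second after the job is handed in: The spindle stands in the bore, its foot at least 43 mm below the bore's mouth, within 0.06 rad of upright and over the slideway (0 to 50 mm from slide_stop along the mill's x, within 8 mm along its y); the keeper is past 1.35 rad over its collar; both at rest (z of spindle_foot in the frame of slide_stop below -0.043 m and angle between spindle's own z axis and vertical below 0.06 rad and y of spindle_foot in the frame of slide_stop between -0.008 and 0.008 m and x of spindle_foot in the frame of slide_stop between 0 and 0.05 m and value of joint keeper above 1.35 rad and linear speed of spindle below 0.02 m/s and velocity of joint keeper below 0.1 rad/s); the robot touches nothing.
It fails at once if the spindle presses on the mill with more than 30 N (contact force between spindle and mill above 30 N).
It fails at once if a spare spindle or any other goods on the counter are moved more than 25 mm (distance of any of spare_a, spare_b, jar, bowl, tin, carton, weight from where it was at the start of the episode above 0.025 m).
It also fails if it takes over 64 s, if anything falls off the work surface, if the arm or the gripper's body presses on something with over 40 N, if the wrist force passes 120 N, or if a joint passes its speed limit or range.

## Working session

There is one attempt and no reset: what is moved stays moved. The work goes in short steps, each a Python script; the robot and the scene stay as the last script left them, time stands still between calls to the robot, and variables do not carry over. Pictures are saved under pics/ and viewed, at most 10 in all, crops included, and the job is handed in when it is done.

```bash
mkdir -p pics
cat > h.py <<'E'
import numpy as np, cv2
from bench import env, kinematics, monitor, eyes, job
from scipy.spatial.transform import Rotation as R
def grab(n,save=None):
    f=eyes.grab_frame(n)
    if save: cv2.imwrite('pics/'+save,f['frame'][:,:,::-1])
    return f
def ray(f,u,v):
    K=np.array(f['mtx']); k=f['k1']
    d=np.array([(u-K[0,2])/K[0,0],(v-K[1,2])/K[1,1]]); s=d.copy()
    for _ in range(20): s=d/(1+k*(s@s))
    V=np.array(f['view']); Rm=V[:3,:3]; o=-Rm.T@V[:3,3]
    return o,Rm.T@np.array([s[0],s[1],1])
def plane(f,u,v,z):
    o,d=ray(f,u,v); return o+d*(z-o[2])/d[2]
def proj(f,p):
    V=np.array(f['view']);c=V[:3,:3]@np.array(p)+V[:3,3]; s=c[:2]/c[2]; s=s*(1+f['k1']*(s@s)); K=np.array(f['mtx'])
    return np.array([K[0,0]*s[0]+K[0,2],K[1,1]*s[1]+K[1,2]])
E
python3 - <<'E'
from h import *
a=grab('top','a.png');b=grab('side','b.png')
for f in(a,b):
    V=np.array(f['view']);print(np.array(f['mtx']).tolist(),f['k1'],(-V[:3,:3].T@V[:3,3]).round(3),V[2,:3].round(3))
print(monitor.sense())
cv2.imwrite('pics/ab.png',cv2.resize(np.hstack([a['frame'],b['frame']])[:,:,::-1],(800,300)))
E
```

```text
[[467.33822469999797, 0.0, 254.1850959804078], [0.0, 467.33822469999797, 191.80653933857795], [0.0, 0.0, 1.0]] 0.06362606239738781 [ 0.417 -0.048  1.869] [ 0.063  0.018 -0.998]
[[375.1492632850833, 0.0, 259.8110046477919], [0.0, 375.1492632850833, 195.78854696979462], [0.0, 0.0, 1.0]] 0.026576660929267214 [ 0.122 -0.845  0.769] [ 0.369  0.722 -0.585]
{'clock': 0.1, 'joints': array([-1.45838619e+00,  3.13391286e-01,  1.49834861e+00,  1.15848539e-05,
        1.33100290e+00, -2.23426159e-01]), 'qvel': array([ 0.00151168, -0.00307682, -0.00163501,  0.0002997 , -0.00043952,
        0.00178759]), 'joint_efforts': array([ 3.14125726e-03, -4.12898505e+01, -2.60141873e+01, -1.34034763e-04,
        3.05221372e-03,  7.62376573e-06]), 'position': array([ 0.17297082, -0.4954489 ,  0.23079842]), 'ee_rot': array([ 9.85934911e-01,  1.67128755e-01,  3.75218920e-05, -5.73873219e-04]), 'contact_force': array([-0.30999359, -0.47731272,  0.51942879]), 'ft_torque': array([ 0.02036671,  0.0252599 , -0.01886999]), 'gripper_force': 0.0, 'finger_gap': 0.9982794164466077}
```

View pics/a.png

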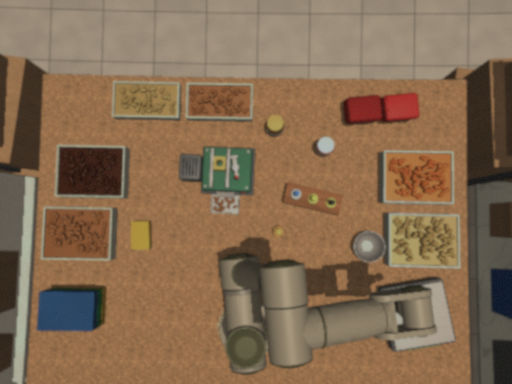

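View pics/b.png

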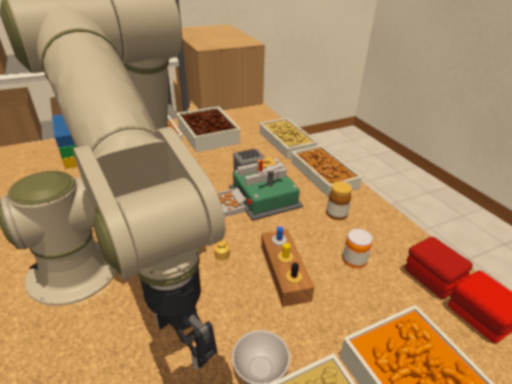

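Top view: blue knob at about (296,194), mill about (228,170), with motor on its left (+y). The side view confirms the rack order is blue, yellow, black. Next I'll look from close above both.

Run:
```python
from h import *
a=grab('top')
k=plane(a,296,194,.1);m=plane(a,228,170,.1);r=[plane(a,*p,.1) for p in((296,194),(331,202))]
print(k,m,r)
q=R.from_euler('xyz',[np.pi,0,0]) # tool down, y-> -y
# closing along x : yaw 90
c=[ (R.from_euler('z',s*np.pi/2)*q).as_quat() for s in(1,-1)]
print(monitor.sense()['clock'])
def go(p):
    best=None
    for o in c:
        j=kinematics.ik(p,o); print(j)
        if j is not None and (best is None or abs(j[5])<abs(best[5])): best=j
    env.set_joints(best)
go([k[0]-.03,k[1],.33]); w=grab('wrist','w1.png'); s=monitor.sense();print(s['clock'],s['position'],s['ee_rot'])
go([m[0]-.05,m[1],.36]); w=grab('wrist','w2.png'); s=monitor.sense();print(s['clock'],s['position'],s['ee_rot'])
V=np.array(w['view']);print((-V[:3,:3].T@V[:3,3]).round(3),V[:3,:3].round(3))
```

```text
[ 0.52370743 -0.17571411  0.1       ] [0.61021229 0.08400295 0.1       ] [array([ 0.52370743, -0.17571411,  0.1       ]), array([ 0.49604289, -0.30772738,  0.1       ])]
0.15
[-0.56571889  0.26174072  1.31144962  0.          1.56840231 -0.56571889]
[-5.65718888e-01  2.61740724e-01  1.31144962e+00 -4.44089210e-16
  1.56840231e+00  2.57587377e+00]
1.8917 [ 0.49337441 -0.17655363  0.32968674] [ 7.07736207e-01  7.06476733e-01 -1.34633106e-04 -2.63818879e-04]
[-0.05793544  0.36097619  1.10354227  0.          1.67707419 -0.05793544]
None
2.9917 [0.56028212 0.08256052 0.35976868] [ 7.07766758e-01  7.06446138e-01 -2.57028860e-04 -5.94129134e-05]
[0.561 0.157 0.502] [[ 1.    -0.002 -0.001]
 [-0.002 -0.957  0.292]
 [-0.002 -0.292 -0.957]]
```

View pics/w1.png

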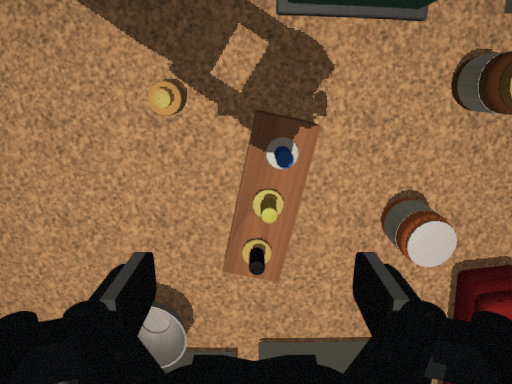

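View pics/w2.png

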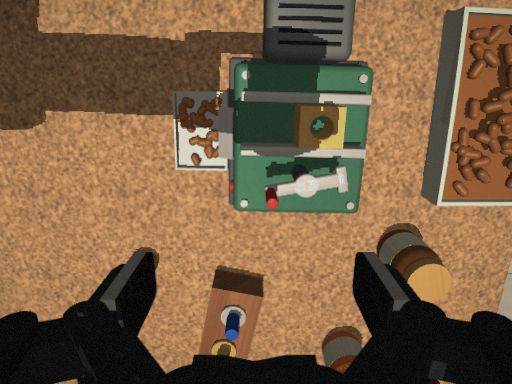

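w1: blue knob top at (286,158), with the spares below it. w2: bore at about (320,124), keeper pivot (307,185), red peg (271,192). I'll enlarge the bearing.

Run:
```python
from h import *
import pickle
w=grab('wrist','w3.png'); pickle.dump(w,open('w3.pkl','wb'))
c=w['frame'][50:220,215:385,::-1]
g=cv2.resize(c,(595,595),interpolation=cv2.INTER_CUBIC)
g=cv2.convertScaleAbs(g,alpha=1.6,beta=20)
cv2.imwrite('pics/w3c.png',g)
```

```text
(no output)
```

View pics/w3c.png

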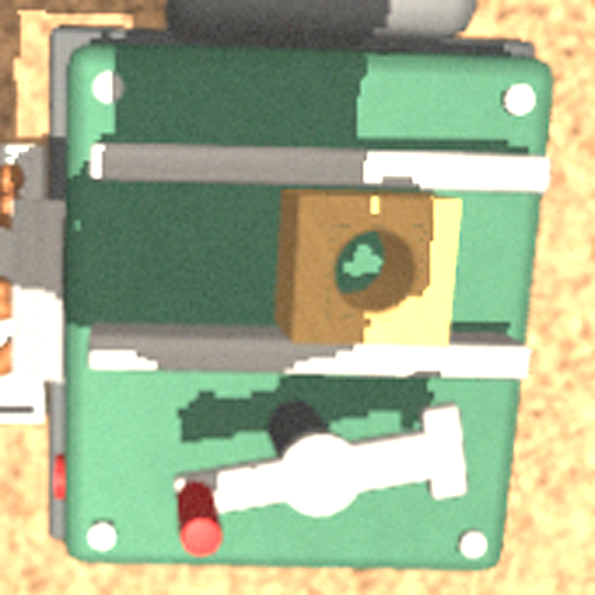

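Run:
```python
from h import *
import pickle
w=pickle.load(open('w3.pkl','rb'))
P=lambda x,y,z:plane(w,215+x/3.5,50+y/3.5,z)
B=P(374,270,.125);pv=P(321,474,.1415);pg=P(201,536,.1815)
print('bore',B,'pivot',pv,'peg',pg,np.linalg.norm(pv-pg))
s=[P(*q,.08) for q in((107,88),(520,99),(102,537),(474,545))]
c=[P(*q,.125) for q in((297,190),(462,198),(448,344),(292,343))]
ch=[P(*q,.105) for q in((98,146),(548,158),(90,368),(528,377))]
for u in (s[1]-s[0],s[3]-s[2],c[1]-c[0],c[2]-c[3],c[1]-c[2],c[0]-c[3],ch[1]-ch[0],ch[3]-ch[2]):print(np.round(u,4),np.arctan2(u[1],u[0]))
th=np.arctan2(*(ch[1]-ch[0])[1::-1]);print('keeper',np.arctan2(*(pv-pg)[1::-1]))
print('center block',sum(c)/4)
for th in (-.02,-.03,-.04):
    d=R.from_euler('z',-th).apply(B-pv);print(th,d)
# top-camera estimate of w1 knob: transform wrist cam
V=np.array(w['view']);
Tt=np.eye(4)
```

```text
bore [0.63491055 0.11747933 0.125     ] pivot [0.61832136 0.05583592 0.1415    ] peg [0.57870949 0.04892634 0.1815    ] 0.05671721163730007
[ 0.1399 -0.0031  0.    ] -0.02239957497243988
[ 0.1395 -0.0036  0.    ] -0.025768179353536824
[ 0.0512 -0.0022  0.    ] -0.04363976837039812
[ 0.0499 -0.0003  0.    ] -0.006024513212399996
[0.0013 0.0454 0.    ] 1.5422936441533244
[0.     0.0474 0.    ] 1.5703445013186201
[ 0.1453 -0.0034  0.    ] -0.023185667640030622
[ 0.1484 -0.0032  0.    ] -0.02155980581320259
keeper 0.1726945660984328
center block [0.63520863 0.11751882 0.125     ]
-0.02 [ 0.01535309  0.06196284 -0.0165    ]
-0.03 [ 0.01473271  0.06211327 -0.0165    ]
-0.04 [ 0.01411085  0.06225749 -0.0165    ]
```

```bash
cat >> h.py <<'E'
TH=-.024
R0=R.from_euler('z',TH+np.pi/2)*R.from_euler('x',np.pi)
Q0=R0.as_quat()
BORE=np.array([.6349,.1175,.125])
mx=np.array([np.cos(TH),np.sin(TH),0]); my=np.array([-np.sin(TH),np.cos(TH),0]); mz=np.array([0,0,1.])
def st(t=''):
    s=monitor.sense(); print(t,round(s['clock'],2),s['position'].round(4),s['contact_force'].round(2),s['ft_torque'].round(3),round(s['finger_gap'],3)); return s
E
python3 - <<'E'
from h import *
import pickle
w=pickle.load(open('w3.pkl','rb'))
w['view']=np.array(w['view']).copy();V=w['view']
o=-V[:3,:3].T@V[:3,3]+np.array([.49337-.56028,-.17655-.08256,.32969-.35977])
V[:3,3]=-V[:3,:3]@o
im=cv2.imread('pics/w1.png');hsv=cv2.cvtColor(im,cv2.COLOR_BGR2HSV)
m=cv2.inRange(hsv,(100,120,40),(130,255,255));m[250:]=0
n,l,s,c=cv2.connectedComponentsWithStats(m);i=1+np.argmax(s[1:,4]);print(s[i],c[i])
x,y,W,H,_=s[i]
d=20/1000*w['mtx'][0][0]/(o[2]-.101);print('disc px',d)
k1=plane(w,x+W-d/2,y+H-d/2,.101);k2=plane(w,282.5,153,.061);k3=plane(w,*c[i],.085);print(k1,k2,k3)
k=(k1+k2+k3)/3
env.reach([k[0],k[1],.20],Q0)
w=grab('wrist','w4.png');pickle.dump(w,open('w4.pkl','wb'));st();print(proj(w,[k[0],k[1],.101]),proj(w,[k[0],k[1],.061]))
E
```

```text
[275 146  18  22 291] [283.49484536 156.64604811]
disc px 18.40079070004884
[ 0.52647064 -0.17562072  0.101     ] [ 0.52821396 -0.17638979  0.061     ] [ 0.52745793 -0.17628238  0.085     ]
 4.27 [ 0.5281 -0.1753  0.2009] [0.03 0.81 0.06] [ 0.015  0.012 -0.025] 0.996
[252.5105163  194.83701701] [252.67314693 180.94702234]
```

View pics/w4.png

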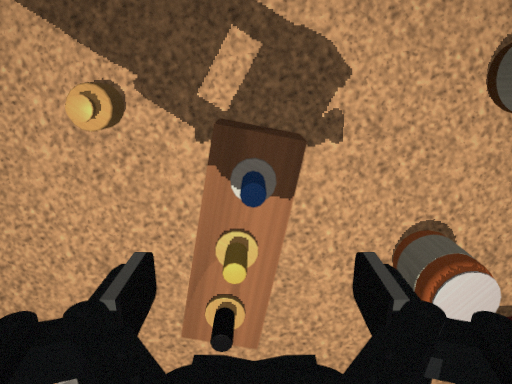

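The close view puts the knob top at (253,195) and the collar at (253,180), as predicted. Grasping and lifting.

Run:
```python
from h import *
k=[.5274,-.1761]
env.movel([*k,.068],velocity=.12,frame=Q0)
s=st('down'); env.close_gripper(60); st('grip'); 
env.movel([*k,.27],velocity=.15); s=st('up')
env.reach([BORE[0]-.02,BORE[1],.27],Q0); st('over')
w=grab('wrist','w5.png');side=grab('side','s5.png');
import pickle;pickle.dump((w,side),open('w5.pkl','wb'))
cv2.imwrite('pics/s5c.png',np.hstack([w['frame'][:,:,::-1][:384,100:420],cv2.resize(side['frame'][100:260,180:340,::-1],(384,384))]))
```

```text
down 5.52 [ 0.5278 -0.1763  0.0687] [ 0.87  0.93 -0.29] [-0.009 -0.004  0.003] 1.002
grip 6.14 [ 0.5274 -0.1762  0.0682] [-1.7   1.63  2.81] [0.051 0.159 0.01 ] 0.213
up 7.64 [ 0.5272 -0.176   0.2692] [-0.45 -0.42 -2.5 ] [ 0.006 -0.036  0.05 ] 0.216
over 8.82 [0.615  0.1162 0.27  ] [-0.48 -1.08 -2.31] [0.009 0.04  0.068] 0.215
```

View pics/s5c.png

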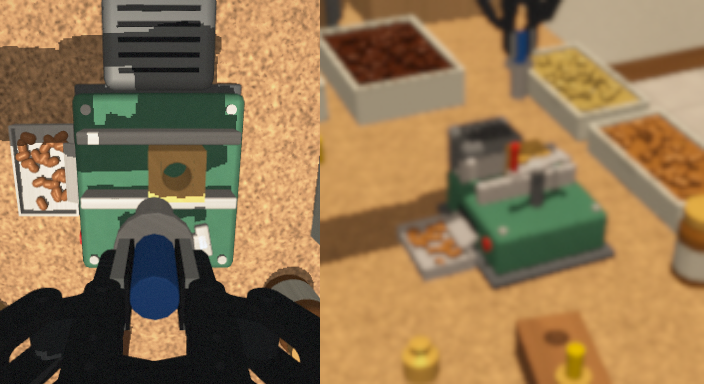

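```bash
cat >> h.py <<'E'
L=.0582
def pose(dx,dy,dz,t,c=None):
    "foot at bore estimate + mill-frame offset, top leaning to mill -x by t"
    F=(BORE if c is None else c)+dx*mx+dy*my+dz*mz
    r=R.from_rotvec(-t*my); return F+L*r.apply(mz),(r*R0).as_quat()
def foot(s,):
    r=R.from_quat(s['ee_rot']); F=s['position']+L*r.apply([0,0,1.]); d=F-BORE
    return np.round([d@mx*1e3,d@my*1e3,d[2]*1e3,np.arccos(-r.as_matrix()[2,2])],2)
def mf(s): f=s['contact_force']; return np.round([f@mx,f@my,f[2]],1)
E
python3 - <<'E'
from h import *
import pickle
w,_=pickle.load(open('w5.pkl','rb')); print(plane(w,277,177,.125))
p,q=pose(.003,0,.03,.25); env.reach(p,q); s=st();print(foot(s))
env.movel(pose(.003,0,.006,.25)[0],velocity=.04); env.hold(.3);s=st();print(foot(s),mf(s))
g=env.movel(pose(.003,0,-.0003,.25)[0],velocity=.01,guard=4); s=st();print(g,foot(s),mf(s))
E
```

```text
[0.63530954 0.11729265 0.125     ]
 9.44 [0.6239 0.117  0.2125] [ 0.68  0.42 -1.63] [ 0.061  0.182 -0.032] 0.214
[ 3.37 -0.75 31.07  0.25]
 10.49 [0.6236 0.1178 0.1876] [-0.04  0.05 -2.13] [-0.016  0.201 -0.062] 0.215
[3.09 0.01 6.19 0.25] [-0.   0.  -2.1]
 11.28 [0.6235 0.1178 0.1811] [ 0.43 -0.39 -2.38] [0.054 0.216 0.015] 0.221
False [ 3.05 -0.01 -0.24  0.25] [ 0.4 -0.4 -2.4]
```

The lower edge is in the bore without contact. Next I'll feel the walls.

Run:
```python
from h import *
z=-.0003;t=.25
def feel(a,b):
    g=env.movel(pose(*b,z,t)[0],velocity=.006,guard=3); s=monitor.sense();print(g,foot(s),mf(s),round(s['clock'],1)); f=foot(s)
    env.movel(pose(*a,z,t)[0],velocity=.01); return f,g
f1,_=feel((.003,0),(.003,.0045))
f2,_=feel((.003,0),(.003,-.0045))
yc=(f1[1]+f2[1])/2000; print(yc)
f3,_=feel((.003,yc),(-.0035,yc))
```

```text
True [ 2.9   2.39 -0.72  0.25] [ 1.  -3.3  1.3] 11.8
True [ 2.58 -1.86 -0.82  0.25] [1.  3.5 1.1] 12.8
0.000265
True [-1.5   0.17 -0.45  0.25] [ 3.2  0.  -0.1] 14.0
```

Run:
```python
from h import *
x,y=-.0012,.00026
env.movel(pose(x+.0008,y,.0002,.25)[0],velocity=.01)
for t in(.15,.05,0):
    p,q=pose(x+.0008*t/.25,y,.0002,t); g=env.movel(p,velocity=.01,frame=q,guard=6); s=monitor.sense();print(t,g,foot(s),mf(s),round(s['clock'],1))
    if g: break
else:
    env.hold(.3); s=monitor.sense();print(foot(s),mf(s))
    g=env.movel(pose(x,y,-.004,0)[0],velocity=.01,guard=5); s=monitor.sense();print(g,foot(s),mf(s),s['ft_torque'],round(s['clock'],1))
```

```text
0.15 False [-0.84  0.3   0.05  0.15] [ 0.3 -0.7 -2.6] 15.8
0.05 False [-1.18  0.31  0.13  0.05] [ 0.9 -0.6 -2.4] 16.5
0 False [-1.21  0.26  0.06  0.  ] [-0.5 -1.2 -1.7] 16.9
[-1.29  0.27  0.28  0.  ] [-0.1  0.6 -1.8]
False [-1.22  0.22 -4.06  0.  ] [ 0.2  1.2 -2.2] [ 0.04203441 -0.00355639  0.0235355 ] 17.8
```

Run:
```python
from h import *
x,y=-.0012,.00026
for z in(-.012,-.02,-.03,-.04,-.0465):
    g=env.movel(pose(x,y,z,0)[0],velocity=.02 if z>-.04 else .01,guard=7); s=monitor.sense();f=mf(s);print(z,g,foot(s),f,s['ft_torque'].round(2),round(s['clock'],1))
    if g: break
    x+=np.clip(f[0]*5e-5,-2e-4,2e-4);y+=np.clip(f[1]*5e-5,-2e-4,2e-4)
print(x,y)
```

```text
-0.012 False [ -1.12   0.23 -12.11   0.  ] [ 1.6 -0.  -2.9] [ 0.01 -0.36 -0.01] 18.3
-0.02 False [ -1.12   0.26 -20.14   0.  ] [ 1.3  0.3 -2.3] [-0.03 -0.34 -0.05] 18.9
-0.03 False [ -1.11   0.27 -30.13   0.  ] [ 1.1 -1.  -2.5] [-0.02 -0.23  0.03] 19.5
-0.04 False [ -1.03   0.22 -40.     0.  ] [ 0.4 -0.4 -2.6] [-0.   -0.   -0.02] 20.7
-0.0465 True [ -1.05   0.23 -44.99   0.  ] [-0.6  0.6  5.6] [-0.06  0.05  0.02] 21.2
-0.00098 0.00020499999999999997
```

Seated at −45.0 mm. Releasing, then looking again at the peg.

Run:
```python
from h import *
import pickle
env.release(); st('rel')
p=monitor.sense()['position']; env.movel([p[0],p[1],.30],velocity=.2)
env.reach([.5787-.02,.049-.03,.30],Q0); s=st()
w=grab('wrist','w6.png');pickle.dump(w,open('w6.pkl','wb'))
print(proj(w,[.5787,.0489,.1815]),proj(w,[.6183,.0558,.1415]),proj(w,[*(BORE-.001*mx)[:2],.171]))
```

```text
rel 21.88 [0.6334 0.1177 0.1371] [0.32 0.13 0.36] [ 0.024 -0.007 -0.012] 0.998
 23.41 [0.5585 0.0188 0.2996] [0.47 0.23 1.47] [ 0.068 -0.038 -0.05 ] 1.003
[278.88670969 149.12346705] [320.86301178 132.61883388] [350.97107781  54.32237644]
```

View pics/w6.png

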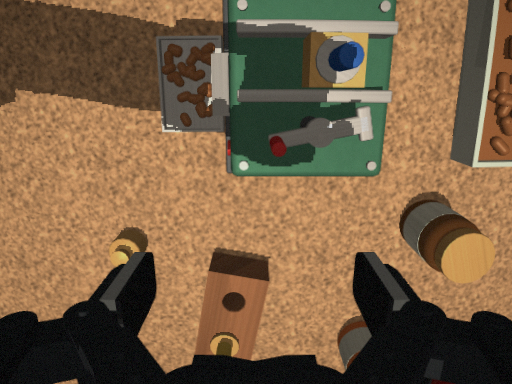

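Spindle is seated with its collar on the bearing (knob at (350,54)). The peg at (278,147) and pivot at (320,131) match my estimates. Now the swing.

Run:
```python
from h import *
pv=np.array([.6175,.0559,0]); k=.197; Z=.153
pg=lambda k:pv+.04*(-np.cos(k)*mx-np.sin(k)*my)+Z*mz
p=pg(k);print(p)
env.reach([p[0],p[1],.24],Q0); env.movel(p,velocity=.12); s=st('at')
env.close_gripper(20); env.hold(.2); s=st('grip');print(mf(s))
n=12
for a in np.linspace(k,1.58,n+1)[1:]:
    g=env.movel(pg(a),velocity=.03,guard=12); s=monitor.sense();print(round(a,2),g,mf(s),round(s['clock'],1))
    if g: break
```

```text
[0.57809709 0.04901447 0.153     ]
at 24.72 [0.5786 0.0488 0.1541] [-0.79  0.82 -0.34] [ 0.011 -0.017 -0.006] 0.998
grip 25.57 [0.578  0.049  0.1531] [-2.63 -0.36  1.31] [ 0.008  0.316 -0.002] 0.128
[-2.6 -0.4  1.3]
0.31 False [-3.9 -0.3  3.3] 25.9
0.43 False [-5.5 -1.1  4.1] 26.2
0.54 False [-6.8 -1.2  4.4] 26.5
0.66 False [-9.8 -4.2  6.1] 26.8
0.77 False [-11.6  -6.2   7. ] 27.1
0.89 False [-13.2 -10.6   7.1] 27.4
1.0 False [-12.6 -11.7   7.4] 27.7
1.12 False [ -8.3 -11.4   4.1] 28.0
1.23 False [-5.4 -8.6  2.7] 28.3
1.35 False [-3.8 -6.8  2.2] 28.6
1.46 False [-1.9 -4.   1.5] 28.9
1.58 False [-2.3 -5.4  0.4] 29.2
```

Run:
```python
from h import *
env.release(); p=monitor.sense()['position']; env.movel([p[0],p[1],.26],velocity=.15)
env.reach([.57,.02,.30],Q0); st()
w=grab('wrist','w7.png')
```

```text
31.11 [0.5697 0.0201 0.3001] [ 0.71  0.06 -0.66] [ 0.043 -0.025 -0.013] 0.999
```

View pics/w7.png

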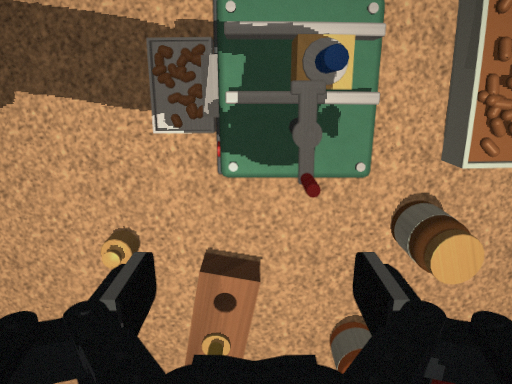

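The keeper's bar points along mill +y and lies over the collar, with the peg at (311,185). The spindle is upright and the gripper is clear.

```bash
python3 -c "
from h import *
print(job.hand_in())"
```

```text
the job is handed in; nothing more can be done
None
```

I fitted the spindle into the bearing until its collar touched (45.0 mm deep, about 7 N of push), swung the keeper over the collar, let go of everything and handed the job in at about 31 s; the hand-in returned no verdict.

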